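Press the sprung mirror-mount corner to the index

ROBOT

A 7-joint arm with a two-finger parallel gripper is mounted at the origin on a cart in front of the work surface, level with it; the furniture and walls round the work are solid. World frame = base frame: x ahead of the robot, y to its left, z up, the work surface at z = 0. Lengths are in mm, angles in rad, forces in N, time in s.
With the tool pointing down it reaches from about 400 to 875 mm from the base axis. Payload 4.4 kg.
Tool frame: the origin (TCP) lies at the very end of the fingers, on their centre line; the grasp point (between the pads) lies 19 mm behind it; z points along the fingers, y is the direction in which the jaws open and shut (so a half turn about z gives the same grasp; the last joint's range is limited). The gripper opens to 85 mm and grips with 20 to 120 N. Pads are 22 mm wide; open, the fingers measure 114 mm over their backs; the gripper's body (76 mm by 85 mm) begins 54 mm behind the grasp point. The pads swing forward as they close: fully open they stand 13 mm farther back than shut.
Start: joints at [1.043, 0.628, 0.038, 1.517, -0.027, 0.996, -0.02], TCP at [289.642, -581.915, 231.313] pointing down, gripper open.
Joint ranges: [-3.06, 3.06], [-0.37, 2.12], [-1.25, 1.32], [0.18, 2.47], [-1.1, 4.24], [0.23, 1.98], [-2.94, 2.94]. Speed limits (rad/s): [2.57, 2.57, 3.14, 3.14, 3.14, 3.14, 3.14].

INTERFACE

Orientations are given as [roll, pitch, yaw] about the fixed x, y, z axes, in that order (R = Rz(yaw) Ry(pitch) Rx(roll)).
In Python, from cell import ctrl gives the robot as it stands.
- The arm moves only by the shell command python3 -m crank 'ROWS' [OPENING]. ROWS is JSON, a list that holds one entry, the list of rows, each a list of 6 numbers: the shift along the tool's x, y, z in units of 30 mm (1.0 is 30 mm), then the turn, a rotation vector about the tool's x, y, z in units of 6 degrees (1.0 is 6 degrees). In form: [[[tx, ty, tz, rx, ry, rz], ...]]. A call has 1 to 12 rows; each row shifts and turns the pose as measured when the row begins, along the tool's axes as they then stand; what a row does not reach is not made up. A row lasts 1/12 s, in which the tool goes at most 41.7 mm and 7.16 degrees, less where a joint would pass 70% of its speed; a pose out of reach is approached as far as the arm can. A call is refused whole if a number of a shift passes 1 or a number of a turn 1, either way. A call with a gripper value outside its range is refused whole. OPENING is the gripper command: -1 is fully open, 1 is shut, values between are in proportion, set as the call begins (- or left out, the last holds). The fingers move at their own pace and stop on an object; the grip force is fixed at half the most. Time passes only in rows, so rows that do not move let the fingers close. It gives the time, the measured TCP pose, the force and the opening at its end, in the units of the state.
- ctrl.read_state(): the state, without advancing time (a new reading comes with each control period).
- ctrl.get_image(name): name is "side" or "top"; returns a dict with "color" (420x560x3 uint8, red, green, blue), "depth" (420x560 float32, mm along the optical axis (not along the pixel's ray), 0 where there is no reading), "camera_matrix" (3x3 intrinsics, pixels), "R" (3x3) and "t" (3): a world point X has camera coordinates R X + t. Camera axes: x right, y down, z forward; pixel columns grow to the right and rows downward; lengths in mm; the calibration is good to about 2 mm. A picture is of the moment at which its call begins.
- ctrl.finish_job(): hands the job in, once; it reports no verdict.
Trained networks look in a picture, given as the dict that the camera call returned (one of the last four; its "shot" number tells which), for a name from the list of things; names that differ only in an ending like _2 or _b are one class to them, and where a whole thing is asked for, a point or a joint stands for the part that bears it (a point fixed in the world has none). Each returns a list of dicts, best first, with "conf" (0 to 1); they miss things now and then, are a little off and sometimes report something else, mostly with a low value. They report only what shows in the picture. A call takes as long as a camera call.
- ctrl.search_frame(query, picture): "extent" ([centre column, centre row, width, height] in pixels, round what is visible of it).
The state is a dict: "clock": time; "qpos": joint angles; "qd": joint speeds; "tau": joint torques, N m; "eef_pos": TCP position; "tool_rot": TCP orientation; "force": force on the tool from outside, world axes, zero at the start; "torque": the same for the moment, N m; "width": finger opening in mm.
Only numpy, scipy, OpenCV 4.12 (cv2) and the standard library are available. Lean on these libraries where they do the work, as an engineer would, in place of code of your own. Each camera call takes 0.05 s, during which the arm holds its last target. There are 200 camera calls.

TASK

Check the spring travel of the mirror tilt stage: one of its two scales carries the rider with the pointed tooth. With the fingertips press down the round pad on the plate corner whose pointer runs on that scale until the pointer's tip is level with the tooth, not clearly past it, keep it there for about a second, then let the corner spring back up and move clear. Only press: do not lift the plate, do not work the other corner, and touch neither the pointers, the riders nor the things standing round the stage.

Things in the scene. Friction and masses are not known exactly. Their poses are not given: they have to be found in the camera images.
- tilt_stage: Fixed grey base, about 195 x 192 x 12 mm, on the bench; placed and turned differently each run. Origin on the bench, x towards the scales (away from the robot when not turned), y left, z up. Plate's ball pivot at (-45, 0, 45) mm; pads at (20, +-65) mm; white scale plates 60 mm wide, 4 mm thick, 80 mm high at (111, +-65) mm, facing -x, ticks every 5 mm. A mirror lies in the V-shaped plate.
- left_pad (a point): Top centre of the domed steel press pad, 24 mm across, 10 mm high, on the plate's left corner (stage +y); 63 mm above the bench at rest, moves down with the corner. A spring returns it; at most 26 mm of travel, about 0.3 N per mm.
- right_pad (a point): The same on the right corner (stage -y).
- left_tip (a point): Tip of the left corner's pointer, at the left scale, 55 mm above the bench at rest, 4 mm before the scale's face; goes down about 1.65 mm per mm that the left pad is pressed.
- right_tip (a point): Tip of the right corner's pointer, likewise at the right scale.
- pointer_left: The left pointer: dark steel blade 6 mm wide, 3 mm thick, tapering to its tip, which is 85 mm along stage +x from the left pad's centre. Origin inside the left pad, 55 mm above the bench at rest; x along the blade. Not to be touched.
- pointer_right: The right pointer, likewise.
- index_rider: The rider with the tooth: dark steel clip 18 mm high over the left edge of one scale (left or right, differing each time), fixed in a run; a cone tooth, 12 mm high at its root, 18 mm long, points across the scale to the pointer's path. Origin: on the scale's middle line, 6 mm behind the pointer tip, at the height of the tooth's point (the mark), 26 to 41 mm above the bench. Axes as the stage.
- plain_rider: The rider without a tooth, on the other scale: the same clip, nothing on it; its height means nothing. Origin as the other's.
- tilt_left (a joint): Tilt of the plate by its left corner, rad: 0 at rest, grows as the left corner is pressed down, at most 0.28 (negative: lifted). The left pad lies 92 mm and the left pointer's tip 152 mm from this hinge's axis. Spring 2.5 N m per rad, with damping, both ways from rest.
- tilt_right (a joint): The same for the right corner.
- weight_50: Loose brass knob weight, 19 mm across, 27 mm high, beside the stage's front left; origin under its centre. Leave alone.
- jar_2: Loose small jar with black cap, 34 mm across, 36 mm high, beside the stage's front right; origin under its centre. Leave alone.
- loupe: Loose black eye loupe, 41 mm across, 34 mm high, between the scales; origin under its centre. Leave alone.

How it is judged (in metres and radians):
On the way:
1. the pointer at the toothed rider's scale stays level with the tooth, within 5 mm, for 0.5 s (((horizontal distance between left_tip and index_rider below 0.05 m and z of left_tip in the frame of index_rider between -0.005 and 0.005 m) or (horizontal distance between right_tip and index_rider below 0.05 m and z of right_tip in the frame of index_rider between -0.005 and 0.005 m))), for 0.5 s.
At the end, for the whole second after the job is handed in: Both corners have sprung back to rest (tilts within 0.025 rad of 0) after the pointer was held level with the tooth (within 5 mm for 0.5 s); the weight, jar and loupe stand upright within 20 mm of where they were (value of joint tilt_left between -0.025 and 0.025 rad and value of joint tilt_right between -0.025 and 0.025 rad and distance of each of weight_50, jar_2, loupe from where it was at the start of the episode below 0.02 m and angle between each of weight_50, jar_2, loupe's own z axis and vertical below 0.2 rad); the robot touches nothing.
It fails at once if the pointer went clearly past the tooth (tip more than 10 mm below it) ((horizontal distance between left_tip and index_rider below 0.05 m and z of left_tip in the frame of index_rider below -0.01 m) or (horizontal distance between right_tip and index_rider below 0.05 m and z of right_tip in the frame of index_rider below -0.01 m)).
It fails at once if the other corner was worked (its tilt above 0.07 rad, about 6 mm at the pad) ((horizontal distance between left_tip and index_rider below 0.05 m and value of joint tilt_right above 0.07 rad) or (horizontal distance between right_tip and index_rider below 0.05 m and value of joint tilt_left above 0.07 rad)).
It fails at once if a corner of the plate was lifted (more than 0.05 rad, about 5 mm) (value of joint any of tilt_left, tilt_right below -0.05 rad).
It fails at once if a pointer or a rider was touched with more than 1 N (contact force between any of the fingers, the arm and pointer_left above 1 N or contact force between any of the fingers, the arm and pointer_right above 1 N or contact force between any of the fingers, the arm and index_rider above 1 N or contact force between any of the fingers, the arm and plain_rider above 1 N).
It fails at once if the weight, the jar or the loupe was moved by more than 20 mm (distance of any of weight_50, jar_2, loupe from where it was at the start of the episode above 0.02 m).
It also fails if it takes over 40 s, if anything falls off the work surface, if the arm or the gripper's body presses on something with over 40 N, if the wrist force passes 120 N, or if a joint passes its speed limit or range.

## Working session

There is one attempt and no reset: what is moved stays moved. The work goes in short steps, Python scripts to look and compute and a shell command to move; the robot and the scene stay as the last step left them, time stands still between calls to the robot, and variables do not carry over. Pictures are saved under pics/ and viewed, about 8 in all and at most 12, crops included, and the job is handed in when it is done.

```bash
mkdir -p pics; cat > h.py <<'E'
import numpy as np, cv2
from cell import ctrl
def proj(p,X): 
    c=p["R"]@np.array(X,float)+p["t"]; k=p["camera_matrix"]@c; return k[:2]/k[2]
def w(p,u,v,d=None):
    if d is None:
        D=p["depth"][int(v)-1:int(v)+2,int(u)-1:int(u)+2]; D=D[D>0]; d=np.median(D) if D.size else np.nan
    c=np.linalg.inv(p["camera_matrix"])@np.array([u,v,1.])*d
    return p["R"].T@(c-p["t"])
E
python3 - <<'E'
from h import *
np.set_printoptions(precision=1,suppress=True)
s=ctrl.read_state();print(s)
for n in("side","top"):
    p=ctrl.get_image(n);cv2.imwrite(f"pics/{n}0.png",p["color"][:,:,::-1])
    print(n,"cam",-p["R"].T@p["t"])
    for q in["tilt_stage","left_pad","right_pad","left_tip","right_tip","index_rider","plain_rider","weight_50","jar_2","loupe"]:
        for r in ctrl.search_frame(q,p)[:2]:
            e=np.array(r["extent"]);print(q,round(r["conf"],2),e,w(p,e[0],e[1]))
E
```

```text
{'clock': 0.0, 'qpos': array([ 1. ,  0.6,  0. ,  1.5, -0. ,  1. , -0. ]), 'qd': array([-0., -0.,  0.,  0.,  0., -0., -0.]), 'tau': array([ -0. , -56.3,   1.2, -19.3,   0. ,   0. ,   0. ]), 'eef_pos': array([ 289.4, -581.3,  230.4]), 'tool_rot': array([-3.1, -0. ,  0.5]), 'force': array([ 0.6,  0.3, -0.4]), 'torque': array([ 0., -0., -0.]), 'width': 85.4991780250091}
side cam [165.7 470.4 615. ]
tilt_stage 0.9 [257.8 226.6 109.5  92.6] [ 610.  -141.4   -2.1]
left_pad 0.94 [263.1 224.5  81.1  53. ] [ 604.2 -153.6   -2.1]
right_pad 0.7 [265.9 224.4  79.1  51.3] [ 597.2 -154.3    0.7]
left_tip 0.65 [263.8 225.4  76.9  50.1] [ 600.3 -150.6   -1. ]
right_tip 0.45 [233.4 230.6  11.1  14.4] [603.4 -50.4  54.1]
right_tip 0.42 [283.  205.3  17.7  15.2] [ 565.4 -174.    52.4]
index_rider 0.63 [261.6 209.   13.5  10.6] [ 616.1 -167.    27.1]
plain_rider 0.52 [209.2 230.8   9.3   4.3] [660.3 -42.4  34.4]
weight_50 0.74 [321.6 243.8  24.7  21.7] [ 448.9 -129.5   31.6]
jar_2 0.79 [321.4 244.4  18.9  20.7] [ 449.3 -129.5   29.9]
loupe 0.82 [249.2 216.   17.6  19.8] [ 636.7 -148.    12. ]
loupe 0.59 [261.9 224.1  78.1  48.9] [ 607.1 -153.1   -1.9]
top cam [410.1 -99.9 894. ]
tilt_stage 0.95 [291.6 213.3 118.5 116.4] [ 574.6 -117.3    7.9]
left_pad 0.65 [289.7 218.4  89.4  90.9] [ 556.6 -113.1   52.5]
right_pad 0.92 [290.4 215.1  87.   87.6] [ 570.4 -115.    11.3]
plain_rider 0.55 [256.6 166.6   6.1   7.8] [662.  -46.5  31.7]
jar_2 0.53 [306.3 272.5  16.8  14.7] [ 457.4 -146.3   35.9]
loupe 0.71 [305.9 181.6  20.3  14.9] [ 641.6 -145.1    0.9]
```

```bash
python3 - <<'E'
import cv2,numpy as np
a=cv2.imread("pics/side0.png")[165:275,190:350];b=cv2.imread("pics/top0.png")[145:285,220:370]
a=cv2.resize(a,(800,550),interpolation=3);b=cv2.resize(b,(642,600),interpolation=3)
cv2.imwrite("pics/sidec.png",a);cv2.imwrite("pics/topc.png",b)
E
```

```text
(no output)
```

View pics/sidec.png

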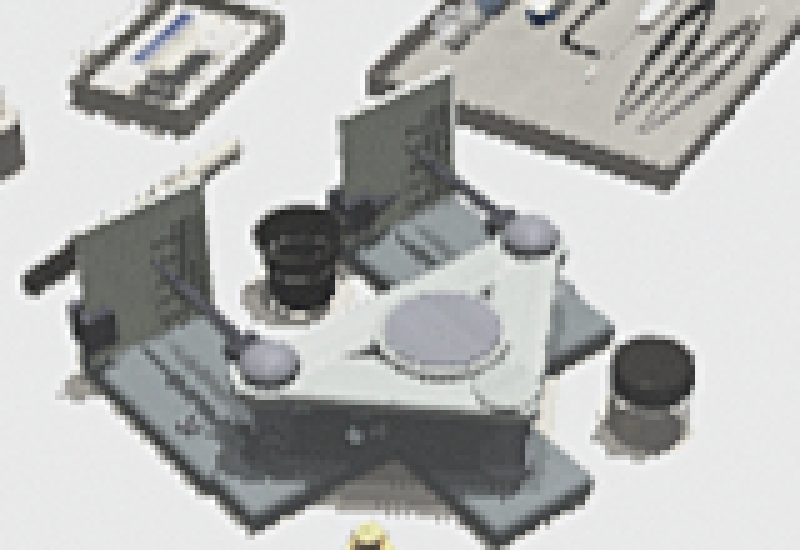

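View pics/topc.png

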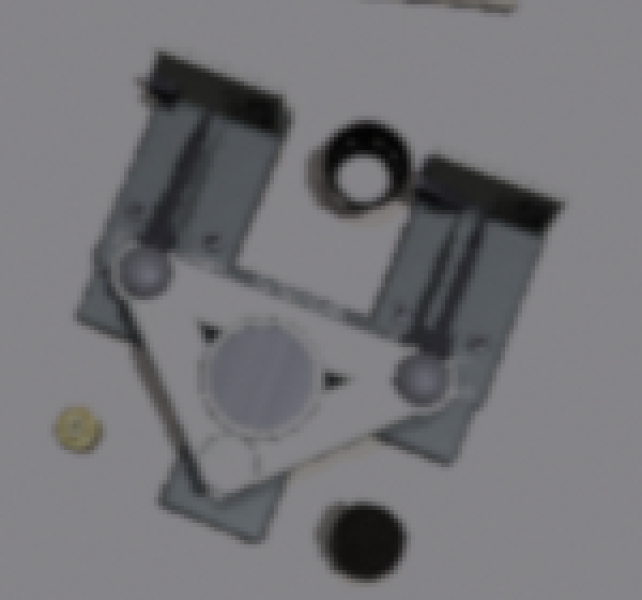

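The toothed rider is on the right (far) scale: in the side crop a dark clip with a point reaches to about (388,203), and the left scale's clip at (90,325) is plain. The pads in the top crop are at (145,271) for left and (421,379) for right.

```bash
cat >> h.py <<'E'
def ray(p,u,v):
    d=p["R"].T@np.linalg.inv(p["camera_matrix"])@np.array([u,v,1.]); return -p["R"].T@p["t"],d
def onplane(p,u,v,n,c):
    o,d=ray(p,u,v); return o+d*((c-o@n)/(d@n))
E
python3 - <<'E'
from h import *
np.set_printoptions(precision=1,suppress=True)
t=ctrl.get_image("top"); z=np.array([0,0,1.])
L=onplane(t,220+145/4.28-.4,145+268/4.28-.4,z,61);R=onplane(t,220+421/4.28-.4,145+377/4.28-.4,z,61)
print("top L,R",L,R,np.linalg.norm(L-R))
fr=[ctrl.get_image("side") for _ in range(6)]
s=fr[0]
L2=onplane(s,190+268/5-.4,165+358/5-.4,z,61);R2=onplane(s,190+528/5-.4,165+232/5-.4,z,61)
print("side",L2,R2,np.linalg.norm(L2-R2))
L=(L+L2)/2;R=(R+R2)/2
y=(L-R);y[2]=0;y/=np.linalg.norm(y);x=np.array([y[1],-y[0],0]);o=(L+R)/2-20*x;o[2]=0
yaw=np.arctan2(x[1],x[0]);print("origin",o,"yaw",yaw)
np.savez("pose.npz",o=o,x=x,y=y)
S=lambda a,b,c:o+a*x+b*y+np.array([0,0,c])
im=np.mean([f["color"] for f in fr],0)[:,:,::-1].astype(np.uint8)
u0,v0,k=250,172,12
c=cv2.resize(im[v0:v0+48,u0:u0+62],None,fx=k,fy=k,interpolation=cv2.INTER_CUBIC)
def P(X):
    q=proj(s,X);return tuple(int(round((a-b+.5)*k)) for a,b in zip(q,(u0,v0)))
for zz in(25,30,35,40):
    cv2.line(c,P(S(107,-65,zz)),P(S(107,-75,zz)),(0,0,255),1);cv2.putText(c,str(zz),P(S(107,-75,zz)),0,.4,(0,0,255))
for X in(S(109,-35,80),S(109,-95,80),S(109,-35,12),S(109,-95,12),S(105,-65,55),S(20,-65,63)): cv2.circle(c,P(X),4,(0,255,0),1)
cv2.imwrite("pics/tooth.png",c)
E
```

```text
top L,R [574.8 -45.   61. ] [ 529.5 -165.5   61. ] 128.7244064098209
side [572.  -40.4  61. ] [ 527.7 -160.6   61. ] 128.0771530993553
origin [532.3 -95.9   0. ] yaw -0.3562617973132898
```

View pics/tooth.png

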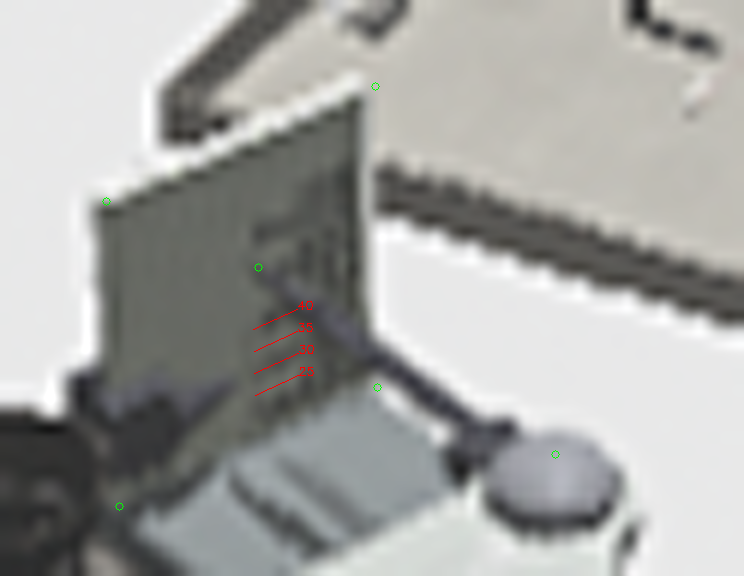

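The tooth point shows at about (238,378) in this crop. My projected pose sits about 10 crop-px too high, so the mark is at roughly 33–34 mm and the pad needs about 13 mm of travel. I'll turn the tool first with the gripper shut, then travel.

```bash
python3 -m crank '[[[0,0,0,0,0,1],[0,0,0,0,0,1],[0,0,0,0,0,1],[0,0,0,0,0,1],[0,0,0,0,0,1],[0,0,0,0,0,1],[0,0,0,0,0,1],[0,0,0,0,0,1],[0,0,0,0,0,0.5],[0,0,0,0,0,0]]]' 1
cat > go.py <<'E'
from h import *
import sys
np.set_printoptions(precision=3,suppress=True)
from scipy.spatial.transform import Rotation as Ro
s=ctrl.read_state(); T=np.array(eval(sys.argv[1]),float)
M=Ro.from_euler("xyz",s["tool_rot"]).as_matrix()
print("t",s["clock"],"pos",s["eef_pos"],"rot",s["tool_rot"],"F",s["force"],"w",s["width"])
print("shift units",M.T@(T-s["eef_pos"])/30)
D=Ro.from_euler("xyz",[np.pi,0,-.356]).as_matrix()
print("turn units",Ro.from_matrix(M.T@D).as_rotvec(degrees=True)/6)
E
python3 go.py "[527,-163,130]"
```

```text
clock: 2.28
eef_pos: [289.9, -581.9, 231.4]
tool_rot: [-3.141, -0.001, -0.473]
force: [0.3, -0.1, -0.2]
width: 0.1
t 2.2833 pos [ 289.942 -581.857  231.449] rot [-3.141 -0.001 -0.473] F [ 0.276 -0.083 -0.166] w 0.08849243240642843
shift units [  0.675 -16.026   3.392]
turn units [-0.005 -0.01  -1.115]
```

```bash
python3 -m crank '[[[0.04,-0.9,0,0,0,0],[0.04,-0.9,0,0,0,0],[0.04,-0.9,0,0,0,0],[0.04,-0.9,0,0,0,0],[0.04,-0.9,0,0,0,0],[0.04,-0.9,0,0,0,0],[0.04,-0.9,0,0,0,0],[0.04,-0.9,0,0,0,0],[0.04,-0.9,0,0,0,0],[0.04,-0.9,0,0,0,0],[0,0,0,0,0,-0.6],[0,0,0,0,0,-0.5]]]'
python3 go.py "[527,-163,130]"
```

```text
clock: 3.28
eef_pos: [427.3, -336.3, 230.5]
tool_rot: [3.139, -0.003, -0.332]
force: [-0.9, -0.3, 0.9]
width: -0.2
t 3.2833 pos [ 427.33  -336.348  230.534] rot [ 3.139 -0.003 -0.332] F [-0.855 -0.265  0.899] w -0.20174882641511596
shift units [ 1.247 -6.555  3.337]
turn units [ 0.025 -0.026  0.227]
```

```bash
python3 -m crank '[[[0.15,-0.8,0,0,0,0],[0.15,-0.8,0,0,0,0],[0.15,-0.8,0,0,0,0],[0.15,-0.8,0.3,0,0,0.2],[0.15,-0.8,0.4,0,0,0],[0.15,-0.8,0.5,0,0,0],[0.15,-0.8,0.5,0,0,0],[0.15,-0.8,0.5,0,0,0],[0.1,-0.4,0.5,0,0,0],[0,0,0.5,0,0,0],[0,0,0.3,0,0,0],[0,0,0,0,0,0]]]'
python3 go.py "[527,-163,80]"
```

```text
clock: 4.28
eef_pos: [541.4, -147.3, 123.9]
tool_rot: [3.141, -0.014, -0.325]
force: [0.1, -0.5, 0.5]
width: 0.2
t 4.2833 pos [ 541.429 -147.277  123.854] rot [ 3.141 -0.014 -0.325] F [ 0.14  -0.461  0.469] w 0.18900398831005755
shift units [-0.309  0.649  1.458]
turn units [ 0.005 -0.135  0.295]
```

```bash
python3 -m crank '[[[-0.3,0.65,0.3,0,-0.13,0.3],[0,0,0.4,0,0,0],[0,0,0.3,0,0,0],[0,0,0.3,0,0,0],[0,0,0,0,0,0],[0,0,0,0,0,0]]]'
python3 go.py "[527,-163,80]"
python3 - <<'E'
from h import *
s=ctrl.get_image("side");t=ctrl.get_image("top")
def crop(p,u0,v0,w_,h_,k):
    c=cv2.resize(p["color"][v0:v0+h_,u0:u0+w_,::-1],None,fx=k,fy=k,interpolation=2)
    e=ctrl.read_state()["eef_pos"]
    u,v=proj(p,e);cv2.circle(c,(int((u-u0+.5)*k),int((v-v0+.5)*k)),4,(0,0,255),1)
    return c
a=crop(s,240,150,65,75,8);b=crop(t,285,185,60,75,8)
b=cv2.convertScaleAbs(b,alpha=1.5)
cv2.imwrite("pics/above.png",np.hstack([a,b])[:, :800] if a.shape[1]+b.shape[1]<=1000 else a)
cv2.imwrite("pics/above.png",cv2.resize(np.hstack([a,b]),(800,480)))
E
```

```text
clock: 4.78
eef_pos: [527.8, -166.8, 85.9]
tool_rot: [3.141, -0.005, -0.357]
force: [0.1, -1.0, 0.9]
width: -0.1
t 4.7833 pos [ 527.822 -166.84    85.862] rot [ 3.141 -0.005 -0.357] F [ 0.105 -0.978  0.859] w -0.12363936491798974
shift units [-0.071 -0.11   0.195]
turn units [ 0.006 -0.05  -0.013]
```

View pics/above.png

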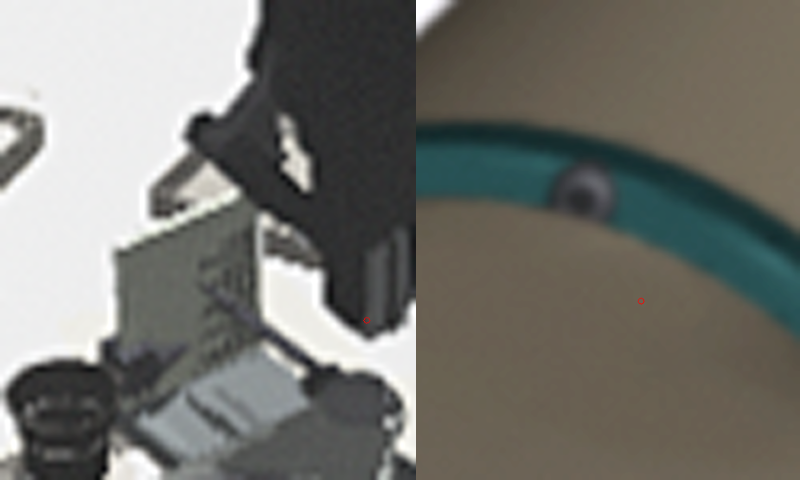

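The closed fingertips (368,330) stand over the right pad (355,390), and the tooth (180,350) and pointer stay visible. The tool is about 3 mm off to -y, so I'll correct that and press to about 10 mm.

```bash
python3 -m crank '[[[-0.03,-0.11,0.2,0,0,0],[0,0,0.2,0,0,0],[0,0,0.2,0,0,0],[0,0,0.2,0,0,0],[0,0,0.15,0,0,0],[0,0,0.12,0,0,0],[0,0,0,0,0,0],[0,0,0,0,0,0]]]'
python3 go.py "[528,-163.5,50]"
cat > look.py <<'E'
from h import *
import sys
fr=[ctrl.get_image("side") for _ in range(4)]
im=np.mean([f["color"] for f in fr],0)[:,:,::-1].astype(np.uint8)
u0,v0,k=248,172,12
cv2.imwrite(sys.argv[1],cv2.resize(im[v0:v0+46,u0:u0+62],None,fx=k,fy=k,interpolation=2))
E
python3 look.py pics/press1.png
```

```text
clock: 5.55
eef_pos: [531.3, -163.4, 52.6]
tool_rot: [3.141, -0.011, -0.356]
force: [-0.5, 0.5, 3.2]
width: -0.2
t 5.55 pos [ 531.282 -163.409   52.601] rot [ 3.141 -0.011 -0.356] F [-0.451  0.508  3.231] w -0.18932881872677806
shift units [-0.102  0.041  0.086]
turn units [ 0.004 -0.108  0.003]
```

View pics/press1.png

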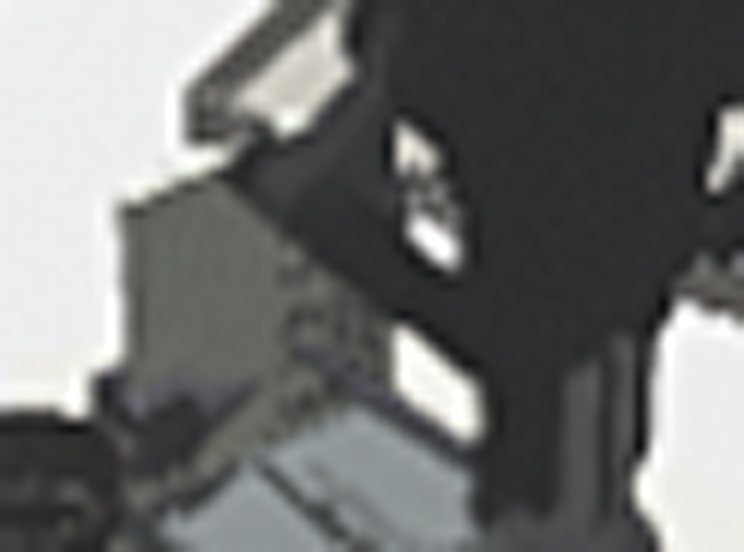

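The pointer tip, now at about (294,357), is roughly 2 mm above the tooth's level; the tooth point is at (262,378) and the tick lines slope. The tip moved 78 px, about 17.5 mm, which agrees with 10.4 mm of press × 1.65. I'll press 2 mm more at most, then look.

```bash
python3 -m crank '[[[-0.03,0,0.05,0,0,0],[0,0,0.02,0,0,0],[0,0,0,0,0,0],[0,0,0,0,0,0]]]'
python3 go.py "[528,-163.5,50.6]"
sed -i 's/u0,v0,k=248,172,12/u0,v0,k=252,188,20/; s/v0+46,u0:u0+62/v0+28,u0:u0+38/' look.py
python3 look.py pics/press2.png
```

```text
clock: 6.08
eef_pos: [531.3, -163.4, 51.7]
tool_rot: [3.141, -0.014, -0.355]
force: [1.1, -0.7, 1.2]
width: -0.0
t 6.0833 pos [ 531.345 -163.414   51.665] rot [ 3.141 -0.014 -0.355] F [ 1.071 -0.662  1.227] w -0.03576319065634698
shift units [-0.104  0.041  0.034]
turn units [ 0.003 -0.136  0.005]
```

View pics/press2.png

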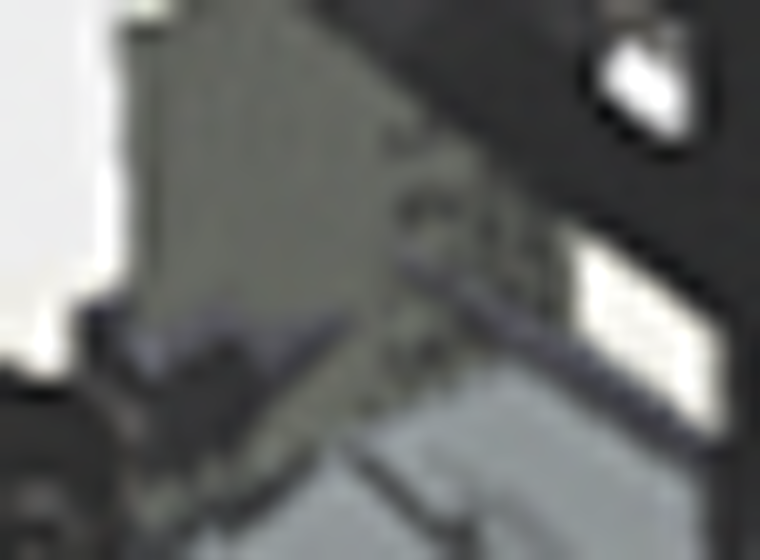

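Now clearer: the pointer tip is at about (400,262) and the tooth point at about (350,318). I'll compute the height difference with the calibration.

```bash
python3 - <<'E'
from h import *
np.set_printoptions(precision=1,suppress=True)
d=np.load("pose.npz");o,x,y=d["o"],d["x"],d["y"]
p=ctrl.get_image("side")
for name,(U,V),k,u0,v0 in(("tip now",(400,262),20,252,188),("tooth",(350,318),20,252,188),("tip rest",(265,278),12,250,172),("tooth first",(238,378),12,250,172)):
    for a in(105,107):
        q=onplane(p,U/k+u0-.5,V/k+v0-.5,x,(o+a*x)@x);print(name,a,"y",(q-o)@y,"z",q[2])
E
```

```text
tip now 105 y -65.88153902135282 z 36.12622530452086
tip now 107 y -67.33265591604425 z 34.33442299128103
tooth 105 y -58.903691056414544 z 31.629627479438113
tooth 107 y -60.333207527627195 z 29.823905628580974
tip rest 105 y -66.46729341370178 z 51.87610763563589
tip rest 107 y -67.92022355267622 z 50.13306020066284
tooth first 105 y -59.83548015535798 z 32.30090141673986
tooth first 107 y -61.26788104584016 z 30.49725754198505
```

The tip is about 4.5–6 mm above the tooth, so the pad needs about 3 mm more.

```bash
python3 -m crank '[[[-0.03,0,0.06,0,0,0],[0,0,0.05,0,0,0],[0,0,0.02,0,0,0],[0,0,0,0,0,0],[0,0,0,0,0,0]]]'
python3 go.py "[528,-163.5,48.8]"
python3 look.py pics/press3.png
```

```text
clock: 6.75
eef_pos: [531.4, -163.6, 47.8]
tool_rot: [3.141, -0.016, -0.356]
force: [0.0, -0.9, 4.2]
width: 0.2
t 6.75 pos [ 531.382 -163.619   47.766] rot [ 3.141 -0.016 -0.356] F [ 0.029 -0.891  4.155] w 0.17107192857163084
shift units [-0.106  0.036 -0.036]
turn units [ 0.005 -0.156  0.003]
```

View pics/press3.png

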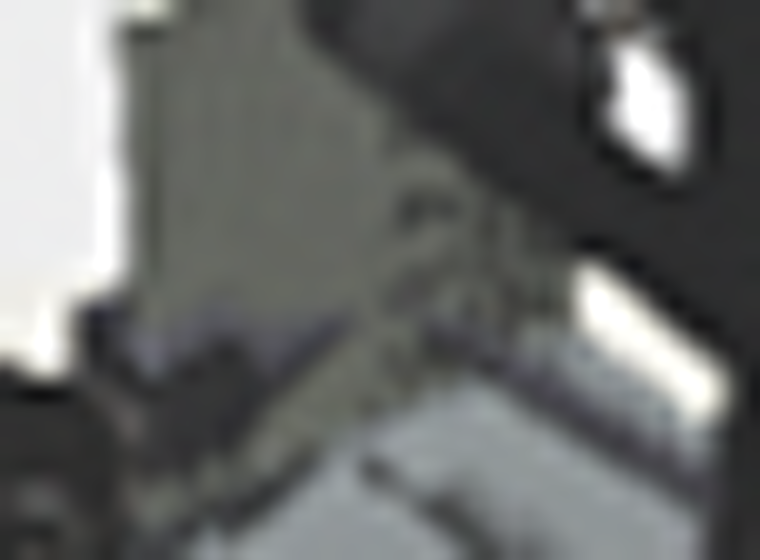

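The tip is now about (405,308), against a tooth level of about 296 in that column. That puts it level to about 1–2 mm low, well inside ±5 mm. I'll ease up slightly and hold.

```bash
python3 -m crank '[[[0,0,-0.03,0,0,0],[0,0,0,0,0,0],[0,0,0,0,0,0],[0,0,0,0,0,0],[0,0,0,0,0,0],[0,0,0,0,0,0],[0,0,0,0,0,0],[0,0,0,0,0,0],[0,0,0,0,0,0],[0,0,0,0,0,0],[0,0,0,0,0,0],[0,0,0,0,0,0]]]'
python3 look.py pics/press4.png
```

```text
clock: 7.95
eef_pos: [531.4, -163.6, 48.9]
tool_rot: [3.141, -0.016, -0.356]
force: [-0.4, 0.3, 3.9]
width: -0.1
```

View pics/press4.png

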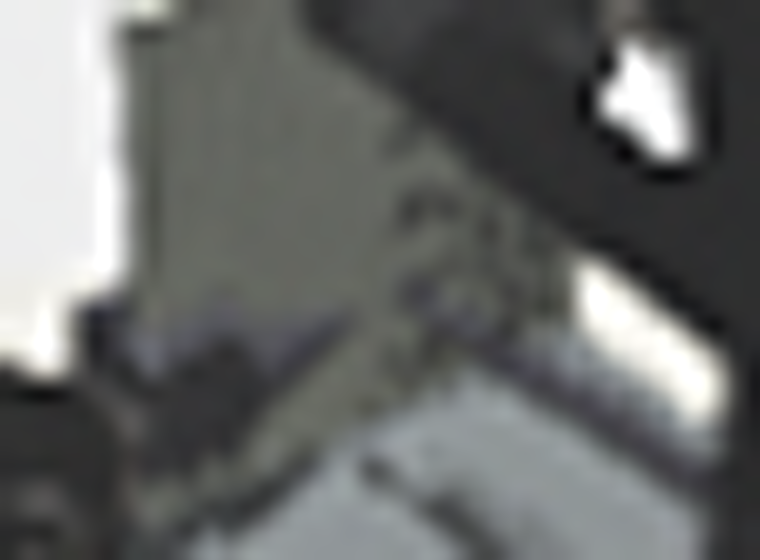

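The pointer tip at about (405,290) is level with the tooth (level line about 295 there), and it has been held for over a second. Releasing now.

```bash
python3 -m crank '[[[0,0,0,0,0,0],[0,0,0,0,0,0],[0,0,0,0,0,0],[0,0,-0.1,0,0,0],[0,0,-0.2,0,0,0],[0,0,-0.3,0,0,0],[0,0,-0.5,0,0,0],[0,0,-0.8,0,0,0],[0,0,-0.8,0,0,0],[0,0,-0.8,0,0,0],[0,0,-0.8,0,0,0],[0,0,-0.8,0,0,0]]]'
python3 -m crank '[[[-0.6,0.6,-0.3,0,0,0],[-0.6,0.8,0,0,0,0],[-0.6,0.8,0,0,0,0],[-0.6,0.8,0,0,0,0],[-0.6,0.8,0,0,0,0],[-0.6,0.8,0,0,0,0],[-0.6,0.8,0,0,0,0],[0,0,0,0,0,0],[0,0,0,0,0,0],[0,0,0,0,0,0],[0,0,0,0,0,0],[0,0,0,0,0,0]]]'
sed -i 's/u0,v0,k=252,188,20/u0,v0,k=195,165,5/; s/v0+28,u0:u0+38/v0+110,u0:u0+155/' look.py
python3 look.py pics/end.png
```

```text
clock: 9.15
eef_pos: [521.5, -159.0, 204.5]
tool_rot: [3.141, 0.005, -0.355]
force: [1.7, -0.2, -0.5]
width: 0.2
clock: 10.15
eef_pos: [341.9, -266.3, 224.1]
tool_rot: [-3.136, -0.005, -0.348]
force: [-0.5, -0.7, 0.1]
width: -0.2
```

View pics/end.png

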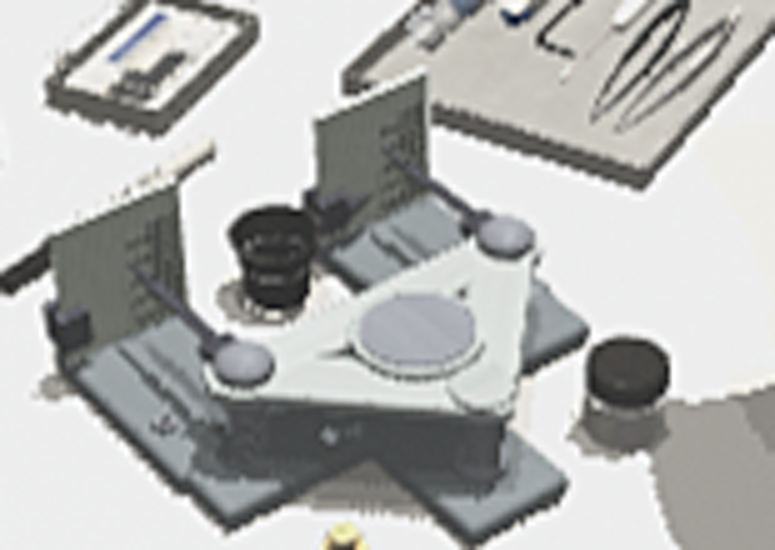

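The plate is back at rest: the right pad at (503,236) and both pointers sit as in the first picture (shifted by 25 px from the crop). The loupe, jar and weight have not moved, and the arm is clear.

```bash
python3 -c "
from cell import ctrl
print(ctrl.finish_job())"
```

```text
the job is handed in; nothing more can be done
None
```

The job is handed in. The toothed rider was on the right scale, so I pressed the right pad with the closed fingertips, in steps, about 14 mm down. I held the pointer level with the tooth for over a second, then released the pad and moved clear. The clock read about 10.4 s of the 40 s allowed.

**Level with the tooth:** In the picture taken during the hold, the tip was level with the tooth to about 1–2 mm. At the deepest point it was about 1–2 mm below the tooth, well short of the 10 mm limit. The wrist force was about 4 N, which matches the spring.

**After release:** The last picture shows both corners back at rest. The weight, jar and loupe are where they were, and nothing touches the robot.

**What disagreed:**
- **Tooth height:** My first reading was 33–35 mm. The close-up readings gave about 30–32 mm, so I went by the tip and tooth compared in the same picture.
- **Calibration:** The two cameras differed by about 5 mm on the pad's position. The fingertips also sat about 2 mm towards the pointer from the pad's centre, with no sign of touching it.

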